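# Move a wet-edged bag panel from clamp jig to drying rack with a spatula

## Robot

A 6-joint arm with a two-finger parallel gripper is mounted at the origin on the work surface. World frame = base frame: x ahead of the robot, y to its left, z up, the work surface at z = 0. Lengths are in mm, angles in rad, forces in N, time in s.
With the tool pointing down it reaches from about 350 to 1000 mm from the base axis. Payload 7.1 kg.
Tool frame: the origin (TCP) lies midway between the tips of the shut fingers; the grasp point (between the pads) lies 19 mm behind it; z points along the fingers, y is the line along which they close (so a half turn about z gives the same grasp; the last joint's range is limited). The gripper opens to 85 mm and grips with 20 to 120 N. Pads are 22 mm wide; open, the fingers measure 114 mm over their backs; the gripper's body (76 mm by 85 mm) begins 54 mm behind the grasp point. The pads swing forward as they close: fully open they stand 13 mm farther back than shut.
Start: joints at [-1.283, 0.423, 1.63, -0, 1.089, -0.019], TCP at [188.774, -595.793, 231.319] pointing down, gripper open.
Joint ranges: [-3, 3], [-0.9, 2.11], [0.09, 2.58], [-1.31, 4.45], [0.11, 2.69], [-2.54, 2.54]. Speed limits (rad/s): [2.39, 2.39, 3.01, 3.14, 3.14, 3.14].

## Interface

Orientations are given as a rotation vector (axis times angle).
In Python, from cell import manip, snapshot gives the robot as it stands. The module is installed in compiled form; this text tells all that it offers.
- The arm moves only by the tool step_arm, never from a script. Its arguments are lists of equal length, an entry for each row: "slide": the shift along the tool's x, y, z as a fraction of full scale, a list of three; "yaw": the turn about the tool's z as a fraction of full scale. A call has 1 to 5 rows; each row is the pose to reach, as a shift and turn from the pose commanded when the call began, along the tool's axes at that moment, turning the shorter way round; what a row does not reach only later rows make up. Full scale, the value 1, is 500 mm for a shift and pi rad for a turn. A row lasts 1/12 s, in which the tool goes at most 41.7 mm and 7.16 degrees, less where a joint would pass 70% of its speed; a pose out of reach is approached as far as the arm can. A call with a number of a shift or a turn outside -1 to 1 is refused whole. A call with a gripper value outside its range is refused whole. "jaw" is the closure, from -1 (fully open) to 1 (shut), set as the call begins (left out, the last holds). The fingers move at their own pace and stop on an object; "squeeze" is the grip in N (left out, the last holds). Time passes only in rows, so rows that repeat a pose let the fingers close. It gives the time, the measured TCP pose, the force, the opening and the grip force at its end, in the units of the state.
- manip.state(): the state, without advancing time (a new reading comes with each control period).
- snapshot(name): name is "scene" or "side" or "wrist"; returns a dict with "color" (384x512x3 uint8, red, green, blue), "z_map" (384x512 float32, mm along the optical axis (not along the pixel's ray), 0 where there is no reading), "intrinsics" (3x3 intrinsics, pixels), "extrinsics" (4x4, takes a point from camera to world coordinates); the wrist camera has in their place "tool_from_camera" (4x4, takes a point from camera to tool coordinates, whose origin is the TCP and whose axes are the flange's). Camera axes: x right, y up, looking along -z (the intrinsics and any distortion apply to the point x, -y, -z); pixel columns grow to the right and rows downward; lengths in mm; the calibration is good to about 2 mm. A picture is of the moment at which its call begins: read the wrist's pose just before it.
- manip.hand_in(): hands the job in; it is judged then, once.
The state is a dict: "t": time; "joint_positions": joint angles; "joint_velocities": joint speeds; "effort": joint torques, N m; "tool_pos": TCP position; "eef_rot": TCP orientation; "contact_force": force on the tool from outside, world axes, zero at the start; "wrist_torque": the same for the moment, N m; "opening": opening from 0.0 (shut) to 1.0 (fully open); "grip_force": force on a finger pad.
Only numpy, scipy, OpenCV 4.12 (cv2) and the standard library are available. Lean on these libraries where they do the work, as an engineer would, in place of code of your own. Each camera call takes 0.05 s, during which the arm holds its last target. There are 200 camera calls.

## Task

The edges of the tan bag-base panel have just been painted red and are still wet, so never touch the panel with the gripper. Swing the red-handled clamp arm fully back off the panel, slide the spatula under the panel, lift it off the jig and lower it gently onto the two cork bars of the drying rack, centred and square. Then draw the spatula out and leave it lying flat on the bench, with the clamp still open and the other things left where they are.

Things in the scene. Friction and masses are not known exactly. Their poses are not given: they have to be found in the camera images.
- jig: Fixed clamp jig: blue base 130 x 130 x 15 mm with two black rails along its x, 120 long, 10 wide, centred at y = +47 and -47 mm (84 mm free between, open towards -x and +x); rail tops 31 mm, base top 15 mm above the bench. Origin: centre of the underside; z up. Clamp at its -y side: pivot at x -20, y -90, z 58 mm, between steel cheeks (x -37 to -3, y -101 to -79, up to z 68 mm).
- clamp (a joint): Clamp angle, rad. 0 closed: steel arm (16 wide, 12 mm thick) level from the pivot along the jig's +y, 56 mm long, its rubber foot over the panel's edge; red handle straight up. Opening turns it about the jig's x: handle swings to the jig's -y, arm rises. Past about 0.8 it falls open by itself; 1.5 = fully back (handle level, arm upright, top 114 mm above the bench).
- clamp_tip (a point): Top end of the red clamp handle, 87.5 mm from the pivot (145 mm above the bench when closed). The red part is its upper 55 mm, 24 mm wide along the jig's x, 14 mm thick. A push of about 2 N towards the jig's -y opens the clamp.
- panel: Flat rigid tan panel with red edges and rows of dark stitch holes, 110 mm (its x) x 120 mm (its y) x 5 mm, about 0.1 kg. Origin: centre of its underside, z up. At the start it lies on the jig's rails (underside 31 mm above the bench), with 16 mm of free height beneath between the rails, roughly aligned with the jig.
- rack: Fixed drying rack: pale wooden base 150 x 150 x 12 mm with two dark brown cork bars along its x, 130 long, 10 wide, 18 mm high, centred at y = +47 and -47 mm (84 mm free between, open at both ends); bar tops 30 mm above the bench. Origin: centre of the underside; z up. The panel should finally lie with its x along the rack's x, either way round.
- spatula: Cranked spatula, 0.15 kg: flat steel blade 100 mm (x) x 64 mm (y) x 2.5 mm, a bent steel neck rising from its rear edge, and a level dark wooden handle parallel to the blade. Origin: centre of the blade's underside; x points out of the blade's front edge (away from the handle), z up. It lies on the bench blade flat, handle raised, and stays so when set down.
- spatula_grip (a point): Recommended grip point on the spatula handle: 85 mm behind and 55 mm above the spatula's origin. The handle is 16 mm wide (y) and 22 mm high with flat sides, and runs from 65 to 175 mm behind the origin, its centre line 55 mm above the blade's underside.
- glue_jar: White plastic glue jar, 72 mm across, 100 mm high, bystander. Origin: centre of its underside.
- hammer: Hammer lying on the bench, bystander. Origin: on the bench under its middle.
- mug: Blue mug, 80 mm across, 90 mm high, bystander. Origin: centre of its underside.
- awl_block: Wooden block 100 x 70 x 35 mm with two upright awls, 122 mm high in all, bystander. Origin: centre of its underside.

How it is judged (in metres and radians):
On the way, in this order (a step that is already met when the one before it is completed fails the run):
1. the clamp arm is swung back while the panel stays on the jig (value of joint clamp above 1.3 rad and horizontal distance between panel and jig below 0.03 m and height (world z) of panel below 0.036 m), for 0.2 s.
2. the panel is lifted off the jig, carried by the spatula (contact force between spatula and panel above 0.2 N and contact force between panel and jig below 0.05 N and height (world z) of panel above 0.05 m), for 0.2 s.
At the end, for the whole second after the job is handed in: Panel flat and still on both cork bars (height within 3 mm), centred within 20 mm along and 15 mm across the bars, square within 0.17 rad; spatula out from under it, lying flat and still on the bench (within 6 mm, tilt under 0.08 rad); clamp open beyond 1.3 rad (x of panel in the frame of rack between -0.02 and 0.02 m and y of panel in the frame of rack between -0.015 and 0.015 m and z of panel in the frame of rack between 0.027 and 0.033 m and angle between the x axis of panel and the x axis of rack, either way round below 0.17 rad and angle between panel's own z axis and vertical below 0.04 rad and linear speed of each of panel, spatula below 0.02 m/s and contact force between panel and spatula below 0.05 N and height (world z) of spatula between -0.004 and 0.006 m and angle between spatula's own z axis and vertical below 0.08 rad and value of joint clamp above 1.3 rad); the robot touches nothing.
It fails at once if the gripper or arm touches the panel (contact force between any of the fingers, the arm and panel above 0.3 N).
It fails at once if the panel is tipped by more than 0.5 rad or falls below the bars (angle between panel's own z axis and vertical above 0.5 rad or height (world z) of panel below 0.022 m).
It fails at once if the panel is dropped or pressed onto the rack with more than 25 N (contact force between panel and rack above 25 N).
It fails at once if a bystander (jar, hammer, mug or awl block) is moved by more than 25 mm (distance of any of glue_jar, hammer, mug, awl_block from where it was at the start of the episode above 0.025 m).
It also fails if it takes over 64 s, if anything falls off the work surface, if the arm or the gripper's body presses on something with over 40 N, if the wrist force passes 120 N, or if a joint passes its speed limit or range.

## Working session

There is one attempt and no reset: what is moved stays moved. The work goes in short steps, Python scripts to look and compute and a tool call to move; the robot and the scene stay as the last step left them, time stands still between calls to the robot, and variables do not carry over. Pictures are saved under pics/ and viewed, at most 10 in all, crops included, and the job is handed in when it is done.

Besides the shell and the picture viewer there is one more tool, called after "Request:" as name(argument=value, ...), one argument or row to a line, values as JSON. step_arm: Moves the arm, as the interface text tells. Shift numbers are shares of 500 mm and turn numbers shares of pi rad, none past 1 either way. Its arguments: {"type":"object","properties":{"slide":{"type":"array","items":{"type":"array","items":{"type":"number"}}},"yaw":{"type":"array","items":{"type":"number"}},"jaw":{"type":"number"},"squeeze":{"type":"number"}},"required":["slide","yaw"]}

```bash
mkdir -p pics; cat > h.py <<'E'
import numpy as np, cv2
from cell import manip, snapshot
from scipy.spatial.transform import Rotation as R
def snap(n):
    s=manip.state(); d=snapshot(n)
    if 'extrinsics' in d: T=np.array(d['extrinsics'])
    else:
        W=np.eye(4); W[:3,:3]=R.from_rotvec(s['eef_rot']).as_matrix(); W[:3,3]=s['tool_pos']; T=W@np.array(d['tool_from_camera'])
    K=np.array(d['intrinsics']); z=np.array(d['z_map'])
    v,u=np.mgrid[0:384,0:512]
    P=np.stack([(u-K[0,2])/K[0,0]*z,-(v-K[1,2])/K[1,1]*z,-z],-1)@T[:3,:3].T+T[:3,3]
    P[z==0]=np.nan
    return d['color'],P,T,K
E
python3 - <<'E'
from h import *
print(manip.state())
for n in ['scene','side','wrist']:
    c,P,T,K=snap(n); np.savez(f'{n}0.npz',c=c,P=P,T=T,K=K); cv2.imwrite(f'pics/{n}0.png',c[...,::-1]); print(n,T.round(2).tolist(),K.round(1).tolist())
a=[cv2.imread(f'pics/{n}0.png') for n in ['scene','side']]
cv2.imwrite('pics/both0.png',cv2.resize(np.vstack(a),None,fx=.78,fy=.78))
E
```

```text
{'t': 0.0, 'joint_positions': array([-1.28301061e+00,  4.23837721e-01,  1.63070157e+00,  3.81538016e-06,
        1.08861033e+00, -1.89901033e-02]), 'joint_velocities': array([ 0.00133354,  0.00123825, -0.00097166, -0.00159773, -0.00059141,
        0.0003565 ]), 'effort': array([-2.75275823e-03, -5.57384562e+01, -2.81742150e+01, -2.73372880e-04,
        7.14158363e-03,  3.34396839e-05]), 'tool_pos': array([ 188.61513996, -595.27690938,  230.54309704]), 'eef_rot': array([-3.10318274e+00, -4.79756385e-01,  3.22288494e-04]), 'contact_force': array([-0.12554211, -0.00401937,  0.14062048]), 'wrist_torque': array([ 0.00165768, -0.01446737, -0.00634335]), 'grip_force': 0.0, 'opening': 0.9977433009314136}
scene [[0.02, -0.75, 0.66, 1303.15], [1.0, 0.02, -0.01, -3.61], [-0.01, 0.66, 0.75, 934.12], [0.0, 0.0, 0.0, 1.0]] [[398.6, 0.0, 256.5], [0.0, 398.6, 185.2], [0.0, 0.0, 1.0]]
side [[-1.0, 0.03, -0.05, 519.09], [-0.05, -0.77, 0.63, 661.67], [-0.02, 0.64, 0.77, 917.19], [0.0, 0.0, 0.0, 1.0]] [[348.0, 0.0, 253.3], [0.0, 348.0, 187.5], [0.0, 0.0, 1.0]]
wrist [[0.3, 0.91, 0.28, 258.79], [-0.95, 0.29, 0.09, -573.1], [-0.0, -0.29, 0.96, 373.69], [0.0, 0.0, 0.0, 1.0]] [[325.3, 0.0, 256.7], [0.0, 325.3, 191.3], [0.0, 0.0, 1.0]]
```

View pics/both0.png

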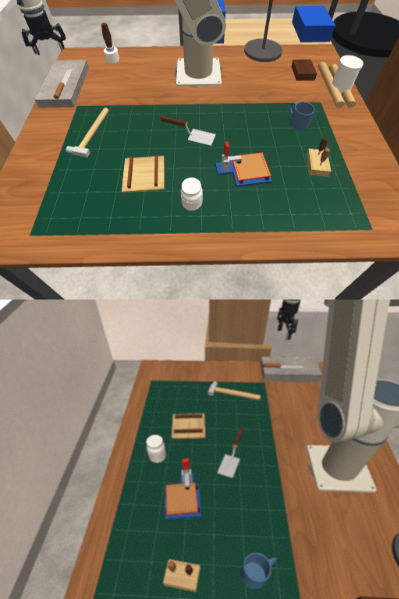

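The top view shows the hammer at the left, the rack at about (143,173), the jar at (191,193), the spatula at (200,136) with its handle towards (172,122), and the jig at (250,168) with the clamp's red handle at (227,150). The mug and awl block are on the right. Next I'll build top-down maps.

```bash
python3 - <<'E'
from h import *
ims=[]
x0,x1,y0,y1=330,780,-420,330   # rows: x down->decreasing
for n in ['scene','side']:
    f=np.load(n+'0.npz'); P=f['P'].reshape(-1,3); c=f['c'].reshape(-1,3)
    # denser: upsample not needed; splat
    Pu=cv2.resize(f['P'],None,fx=3,fy=3,interpolation=cv2.INTER_NEAREST) if 0 else f['P']
    Pu=cv2.resize(f['P'].astype(np.float32),None,fx=3,fy=3,interpolation=cv2.INTER_LINEAR).reshape(-1,3); cu=cv2.resize(f['c'],None,fx=3,fy=3).reshape(-1,3)
    ok=np.isfinite(Pu).all(1)&(Pu[:,2]<250); Pu=Pu[ok];cu=cu[ok]; o=np.argsort(Pu[:,2]);Pu=Pu[o];cu=cu[o]
    im=np.zeros((x1-x0,y1-y0,3),np.uint8); hm=np.zeros((x1-x0,y1-y0),np.float32)
    r=(x1-Pu[:,0]).astype(int); q=(y1-Pu[:,1]).astype(int)
    k=(r>=0)&(r<x1-x0)&(q>=0)&(q<y1-y0)
    im[r[k],q[k]]=cu[k][:,::-1]; hm[r[k],q[k]]=Pu[k][:,2]
    np.savez('top_'+n,im=im,hm=hm)
    g=im.copy()
    for x in range(350,780,50): cv2.putText(g,str(x),(0,x1-x),0,.35,(255,255,255),1); g[x1-x,::4]=255
    for y in range(-400,330,50): cv2.putText(g,str(y),(y1-y,10),0,.3,(255,255,255),1); g[::4,y1-y]=255
    ims.append(g)
cv2.imwrite('pics/topS.png',ims[0]); cv2.imwrite('pics/topD.png',ims[1])
E
```

```text
(no output)
```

View pics/topS.png

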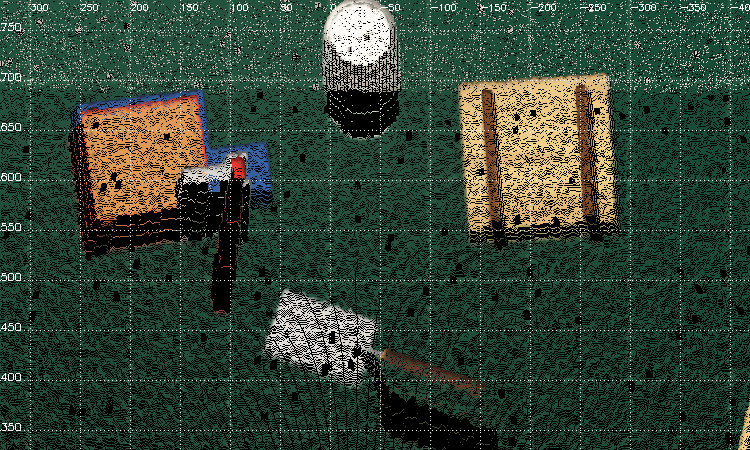

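View pics/topD.png

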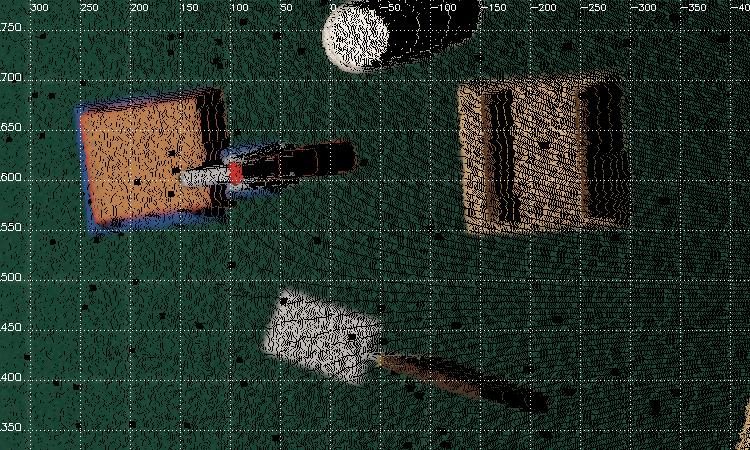

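The two maps agree. The jig is at about (620,175) and the rack at about (625,-205), with their channels roughly along world x. The blade is at about (445,5) with the handle towards -y, and the red clamp tip is near (605..615, 92). Now I'll fit these numerically.

```bash
cat > fit.py <<'E'
from h import *
def rect(m,P,zl,name,box,z=True):
    k=m&(P[...,2]>zl[0])&(P[...,2]<zl[1])&(P[...,0]>box[0])&(P[...,0]<box[1])&(P[...,1]>box[2])&(P[...,1]<box[3])
    q=P[k]
    if len(q)<8: print(name,'few',len(q)); return
    (c,s,a)=cv2.minAreaRect(q[:,:2].astype(np.float32))
    print(name,len(q),'c',np.round(c,1),'size',np.round(s,1),'ang',round(a,1),round(a-90,1),'rad',round(np.radians(a),3),'z',np.percentile(q[:,2],[5,50,95]).round(1),'mean',q.mean(0).round(1))
def allfit(c,P):
    hsv=cv2.cvtColor(c,cv2.COLOR_RGB2HSV); h,s,v=[hsv[...,i].astype(int) for i in range(3)]
    tan=(h<22)&(s>60)&(v>90)
    J=(500,720,60,300)
    rect((h<25)&(s>90),P,(33,40),'panel',J)
    rect((h>98)&(h<125)&(s>90),P,(8,20),'jigblue',J)
    rect((h<8)|(h>172),P,(85,160),'redhandle',J)
    rect((s<60),P,(58,90),'arm',J)
    rect(s>-1,P,(7,20),'rackbase',(500,740,-320,-80))
    rect(s>-1,P,(25,36),'bars',(500,740,-320,-80))
    for yy in ((-200,-120),(-300,-210)): rect(s>-1,P,(26,36),'bar',(500,740)+yy)
    rect((s<70)&(v>110),P,(-4,9),'blade',(360,520,-55,90))
    rect(s>-1,P,(40,80),'handle',(340,470,-260,-45))
E
python3 - <<'E'
from fit import *
for n in ['scene','side']:
    f=np.load(n+'0.npz'); print(n); allfit(f['c'],f['P'])
E
```

```text
scene
panel 804 c [622.4 183.6] size [111.4 119.8] ang 8.2 -81.8 rad 0.143 z [33.2 34.4 36.8] mean [627.  188.   34.7]
jigblue 519 c [651.8 146.9] size [211.3  85.6] ang 62.1 -27.9 rad 1.084 z [ 9.3 12.4 15.3] mean [648.1 142.2  12.4]
redhandle 108 c [612.5  91.3] size [23.9 13.3] ang 8.4 -81.6 rad 0.146 z [ 96.  126.1 144.4] mean [615.9  91.  124.3]
arm 150 c [611.2 113.4] size [65.4 34.5] ang 87.6 -2.4 rad 1.529 z [58.9 62.5 74.8] mean [610.3 108.8  63.7]
rackbase 1849 c [ 628.1 -207.7] size [152.  149.8] ang 3.5 -86.5 rad 0.061 z [ 7.6 10.1 13.1] mean [ 633.1 -207.5   10.2]
bars 273 c [ 627.4 -208.2] size [132.5 104.4] ang 3.9 -86.1 rad 0.068 z [25.7 27.9 30.7] mean [ 627.9 -206.2   28.1]
bar 128 c [ 624.7 -160.6] size [131.4   9.2] ang 4.6 -85.4 rad 0.081 z [26.4 28.3 30.8] mean [ 623.9 -161.    28.3]
bar 119 c [ 630.5 -254.9] size [131.8  10.8] ang 3.0 -87.0 rad 0.053 z [26.3 28.  30.7] mean [ 631.8 -254.5   28.3]
blade 496 c [438.2  -3.1] size [129.2  74.3] ang 69.0 -21.0 rad 1.205 z [-2.8  0.1  3.1] mean [4.444e+02 9.500e+00 2.000e-01]
handle 254 c [ 407.1 -102.5] size [112.5 
[... 534 characters left out ...]
6.5]
rackbase 981 c [ 615.2 -207.9] size [168.  154.1] ang 3.0 -87.0 rad 0.053 z [ 9.1 12.5 16.9] mean [ 622.6 -196.4   12.6]
bars 219 c [ 625. -207.] size [128. 110.] ang 2.5 -87.5 rad 0.043 z [25.3 29.5 32.7] mean [ 624.2 -203.7   29.3]
bar 106 c [ 621.8 -160.4] size [125.6  16.5] ang 3.3 -86.7 rad 0.058 z [26.5 29.8 32.8] mean [ 619.5 -159.4   29.8]
bar 91 c [ 627.  -253.9] size [128.   14.6] ang 2.0 -88.0 rad 0.035 z [26.6 29.8 32.6] mean [ 629.4 -253.3   29.6]
blade 570 c [442.1   5.9] size [112.1  68.4] ang 70.1 -19.9 rad 1.224 z [-0.4  2.7  5.6] mean [443.2  10.2   2.7]
handle 160 c [ 402.8 -102.5] size [116.6  16.6] ang 70.8 -19.2 rad 1.236 z [50.4 65.3 69.1] mean [404.8 -92.9  63.3]
```

```bash
cat > go.py <<'E'
import sys
from h import *
# args: sequence of x,y,z,yaw targets; prints total tool-frame delta from the current pose (first) / previous target (rest), all in frame at start of that leg
def deltas(tg):
    s=manip.state(); p=np.array(s['tool_pos']); M=R.from_rotvec(s['eef_rot']).as_matrix(); y=np.arctan2(M[1,0],M[0,0])
    print('now',p.round(1),'yaw',round(y,3),'tilt',round(float(M[2,2]),4),'F',np.round(s['contact_force'],1),'open',round(s['opening'],3),'grip',round(s['grip_force'],1),'t',round(s['t'],2))
    for t in tg:
        d=np.array(t[:3])-p; c,sn=np.cos(y),np.sin(y)
        l=np.array([c*d[0]+sn*d[1], sn*d[0]-c*d[1], -d[2]])
        print('->',t,'slide',(l/500).round(3),'yaw',round((y-t[3])/np.pi,3),'dist',np.linalg.norm(d).round(1))
        p=np.array(t[:3]);y=t[3]
deltas([tuple(map(float,a.split(','))) for a in sys.argv[1:]])
E
python3 go.py 604.5,130,230,.14 604.5,130,122,.14 614.5,57,122,.14 618,25,100,.14
```

```text
now [ 188.7 -595.4  230.7] yaw 0.307 tilt -1.0 F [ 0.3  0.3 -0.4] open 1.001 grip 0.0 t 0.15
-> (604.5, 130.0, 230.0, 0.14) slide [ 1.231e+00 -1.132e+00  1.000e-03] yaw 0.053 dist 836.1
-> (604.5, 130.0, 122.0, 0.14) slide [0.    0.    0.216] yaw 0.0 dist 108.0
-> (614.5, 57.0, 122.0, 0.14) slide [-0.001  0.147 -0.   ] yaw 0.0 dist 73.7
-> (618.0, 25.0, 100.0, 0.14) slide [-0.002  0.064  0.044] yaw 0.0 dist 39.0
```

Request:
step_arm(
  slide=[
    [0.058, -0.054, 0],
    [0.117, -0.108, 0],
    [0.175, -0.162, 0],
    [0.234, -0.215, 0],
    [0.292, -0.269, 0],
  ],
  yaw=[0, 0, 0, 0, 0],
  jaw=1,
)

```text
t: 0.57
tool_pos: [287.7, -421.8, 231.1]
eef_rot: [-3.105, -0.479, -0.0]
contact_force: [0.8, -0.5, -0.5]
opening: 0.297
grip_force: 0.0
```

Request:
step_arm(
  slide=[
    [0.058, -0.054, 0],
    [0.117, -0.108, 0],
    [0.175, -0.162, 0],
    [0.234, -0.215, 0],
    [0.292, -0.269, 0],
  ],
  yaw=[0, 0, 0, 0, 0],
)

```text
t: 0.98
tool_pos: [386.4, -249.4, 231.4]
eef_rot: [3.105, 0.479, 0.0]
contact_force: [0.7, 0.1, -1.2]
opening: -0.003
grip_force: 0.0
```

Request:
step_arm(
  slide=[
    [0.058, -0.054, 0],
    [0.117, -0.108, 0],
    [0.175, -0.162, 0],
    [0.234, -0.215, 0],
    [0.292, -0.269, 0],
  ],
  yaw=[0, 0, 0, 0, 0],
)

```text
t: 1.4
tool_pos: [485.1, -76.9, 231.4]
eef_rot: [3.105, 0.48, 0.0]
contact_force: [1.3, -0.3, -0.1]
opening: 0.004
grip_force: 0.0
```

Request:
step_arm(
  slide=[
    [0.058, -0.054, 0],
    [0.117, -0.108, 0],
    [0.175, -0.162, 0],
    [0.234, -0.215, 0],
    [0.292, -0.269, 0],
  ],
  yaw=[0.02, 0.04, 0.053, 0.053, 0.053],
)

```text
t: 1.82
tool_pos: [583.5, 95.4, 231.2]
eef_rot: [3.134, 0.22, -0.0]
contact_force: [1.4, -1.0, 0.2]
opening: 0.0
grip_force: 0.0
```

```bash
python3 go.py 604.5,130,230,.14 604.5,130,122,.14 614.5,57,122,.14 618,25,100,.14
```

```text
now [583.5  95.4 231.2] yaw 0.14 tilt -1.0 F [ 1.4 -1.   0.2] open 0.0 grip 0.0 t 1.82
-> (604.5, 130.0, 230.0, 0.14) slide [ 0.051 -0.063  0.002] yaw 0.0 dist 40.4
-> (604.5, 130.0, 122.0, 0.14) slide [0.    0.    0.216] yaw 0.0 dist 108.0
-> (614.5, 57.0, 122.0, 0.14) slide [-0.001  0.147 -0.   ] yaw 0.0 dist 73.7
-> (618.0, 25.0, 100.0, 0.14) slide [-0.002  0.064  0.044] yaw 0.0 dist 39.0
```

Request:
step_arm(
  slide=[
    [0.051, -0.063, 0],
    [0.051, -0.063, 0.07],
    [0.051, -0.063, 0.14],
    [0.051, -0.063, 0.21],
    [0.051, -0.063, 0.216],
  ],
  yaw=[0, 0, 0, 0, 0],
)

```text
t: 2.23
tool_pos: [599.3, 127.8, 116.9]
eef_rot: [3.132, 0.221, -0.017]
contact_force: [-1.6, -0.3, 0.0]
opening: -0.001
grip_force: 0.0
```

Request:
step_arm(
  slide=[
    [0, 0.03, 0],
    [0, 0.06, 0],
    [0, 0.09, 0],
    [0, 0.12, 0],
    [0, 0.147, 0],
  ],
  yaw=[0, 0, 0, 0, 0],
)

```text
t: 2.65
tool_pos: [615.4, 53.1, 125.2]
eef_rot: [3.134, 0.218, 0.005]
contact_force: [-0.4, 0.7, 0.5]
opening: -0.002
grip_force: 0.1
```

Request:
step_arm(
  slide=[
    [0, 0.015, 0.01],
    [0, 0.03, 0.02],
    [0, 0.045, 0.03],
    [0, 0.064, 0.044],
    [0, 0.08, 0.05],
  ],
  yaw=[0, 0, 0, 0, 0],
)

```text
t: 3.07
tool_pos: [619.1, 15.1, 96.9]
eef_rot: [-3.134, -0.221, 0.003]
contact_force: [0.1, 0.3, -1.2]
opening: 0.001
grip_force: 0.0
```

```bash
python3 - <<'E'
from fit import *
c,P,T,K=snap('scene'); cv2.imwrite('pics/s1.png',cv2.resize(c[120:300,180:430,::-1],None,fx=3,fy=3))
E
python3 go.py 618,25,160,.14 414,-76.5,160,1.24 414,-76.5,35,1.24
```

```text
now [619.1  13.9  96.6] yaw 0.14 tilt -1.0 F [-0.2 -0.9 -0.6] open 0.0 grip 0.0 t 3.12
-> (618.0, 25.0, 160.0, 0.14) slide [ 0.001 -0.022 -0.127] yaw -0.0 dist 64.4
-> (414.0, -76.5, 160.0, 1.24) slide [-0.432  0.144 -0.   ] yaw -0.35 dist 227.9
-> (414.0, -76.5, 35.0, 1.24) slide [0.   0.   0.25] yaw 0.0 dist 125.0
```

View pics/s1.png

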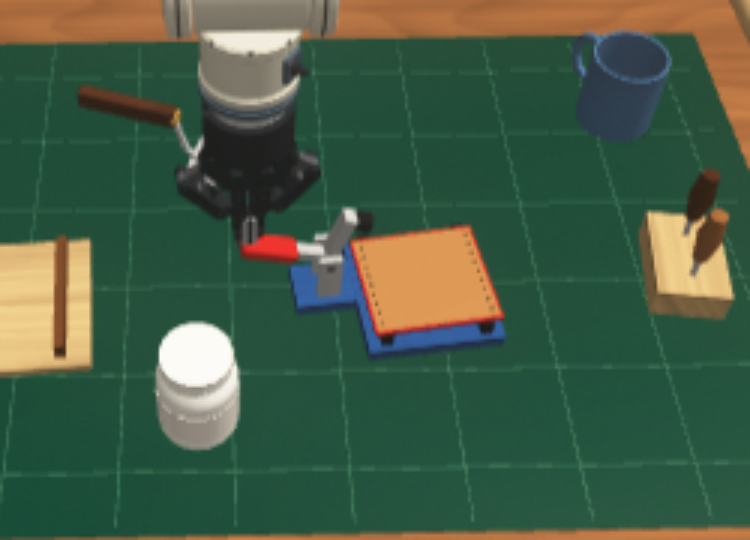

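The clamp has swung past its tipping point, with the red handle near (270,247) and the arm rising at (347,220). The panel hasn't moved. Next I go up and over to the spatula.

Request:
step_arm(
  slide=[
    [0, 0, -0.04],
    [0, 0, -0.1],
    [0, 0, -0.16],
    [-0.05, 0.02, -0.16],
    [-0.11, 0.036, -0.16],
  ],
  yaw=[0, 0, 0, -0.035, -0.07],
  jaw=0,
)

```text
t: 3.53
tool_pos: [570.3, -9.6, 180.4]
eef_rot: [3.088, 0.572, 0.009]
contact_force: [-0.2, -0.7, 0.3]
opening: 0.501
grip_force: 0.0
```

```bash
python3 go.py 414,-76.5,160,1.24 414,-76.5,35,1.24
```

```text
now [570.3  -9.6 180.4] yaw 0.367 tilt -1.0 F [-0.2 -0.7  0.3] open 0.501 grip 0.0 t 3.53
-> (414.0, -76.5, 160.0, 1.24) slide [-0.34   0.013  0.041] yaw -0.278 dist 171.2
-> (414.0, -76.5, 35.0, 1.24) slide [0.   0.   0.25] yaw 0.0 dist 125.0
```

Request:
step_arm(
  slide=[
    [-0.07, 0, 0.01],
    [-0.14, 0.005, 0.02],
    [-0.21, 0.008, 0.03],
    [-0.28, 0.01, 0.04],
    [-0.34, 0.013, 0.04],
  ],
  yaw=[-0.039, -0.078, -0.117, -0.156, -0.195],
)

```text
t: 3.95
tool_pos: [408.1, -75.8, 157.4]
eef_rot: [-2.771, -1.477, 0.003]
contact_force: [0.3, -0.0, -0.7]
opening: 0.5
grip_force: 0.0
```

Request:
step_arm(
  slide=[
    [0, 0, 0],
    [0, 0, 0],
    [0, 0, 0],
    [0, 0, 0],
    [0, 0, 0],
  ],
  yaw=[-0.039, -0.078, -0.083, -0.083, -0.083],
)

```text
t: 4.37
tool_pos: [411.4, -75.6, 158.3]
eef_rot: [2.565, 1.813, 0.0]
contact_force: [0.1, 0.9, 0.2]
opening: 0.5
grip_force: 0.0
```

```bash
python3 - <<'E'
from fit import *
c,P,T,K=snap('wrist'); cv2.imwrite('pics/w1.png',c[...,::-1])
hsv=cv2.cvtColor(c,cv2.COLOR_RGB2HSV)
s=hsv[...,1].astype(int);v=hsv[...,2].astype(int)
rect(s>-1,P,(45,75),'handle',(330,480,-230,-40))
rect((s<70)&(v>110),P,(-4,9),'blade',(360,520,-50,90))
c,P,T,K=snap('scene'); allfit(c,P)
E
python3 go.py 414,-76.5,35,1.24
```

```text
handle 2713 c [ 404.6 -103.2] size [111.7  16.9] ang 71.1 -18.9 rad 1.241 z [62.1 66.1 67.4] mean [406.1 -97.6  65.5]
blade 9371 c [440.8   5.5] size [117.5 142.9] ang 69.8 -20.2 rad 1.219 z [1.6 3.  4.2] mean [444.5  11.    3. ]
panel 901 c [622.2 183. ] size [111.1 120.4] ang 8.4 -81.6 rad 0.146 z [33.2 34.5 37. ] mean [624.9 183.   34.7]
jigblue 537 c [645.9 149.2] size [205.7  96.1] ang 55.9 -34.1 rad 0.975 z [ 9.1 12.4 15.5] mean [645.8 140.9  12.4]
redhandle few 0
arm 112 c [616.5  82. ] size [37.5 33.5] ang 35.4 -54.6 rad 0.617 z [59.2 64.5 86.8] mean [615.   84.8  67.7]
rackbase 1837 c [ 627.7 -207.9] size [152.7 150.1] ang 3.7 -86.3 rad 0.064 z [ 7.6 10.2 13.1] mean [ 633.2 -207.3   10.2]
bars 275 c [ 627.1 -207.9] size [133.4 104.4] ang 3.4 -86.6 rad 0.059 z [25.6 28.  30.9] mean [ 627.8 -207.    28.1]
bar 126 c [ 625.  -160.6] size [130.7   9.2] ang 4.6 -85.4 rad 0.08 z [26.3 28.1 30.6] mean [ 626.6 -160.7   28.3]
bar 126 c [ 630.7 -254.9] size [131.9  10.5] ang 3.5 -86.5 rad 0.062 z [26.2 28.2 31.1] mean [ 632.6 -254.7   28.3]
blade 501 c [438.7  -2.4] size [126.   72.1] ang 70.7 -19.3 rad 1.234 z [-2.8  0.1  3.3] mean [4.437e+02 9.100e+00 2.000e-01]
handle 254 c [ 407.7 -103.1] size [111.3  17.8] ang 69.6 -20.4 rad 1.216 z [45.4 59.7 65.2] mean [ 409.9 -102.3   57.7]
now [411.3 -75.5 158.3] yaw 1.232 tilt -1.0 F [-0.4  0.1  0. ] open 0.501 grip 0.0 t 4.47
-> (414.0, -76.5, 35.0, 1.24) slide [-0.     0.006  0.247] yaw -0.003 dist 123.3
```

View pics/w1.png

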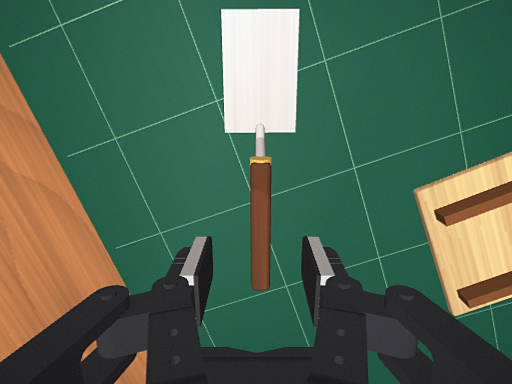

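The wrist view shows the open fingers straddling the handle's axis, with the blade straight ahead at (260,70) and the neck joining at (260,128). Descend and grip.

Request:
step_arm(
  slide=[
    [0, 0.005, 0.07],
    [0, 0.006, 0.14],
    [0, 0.006, 0.2],
    [0, 0.006, 0.247],
    [0, 0.006, 0.247],
  ],
  yaw=[-0.003, -0.003, -0.003, -0.003, -0.003],
)

```text
t: 4.88
tool_pos: [411.3, -76.0, 31.3]
eef_rot: [-2.551, -1.825, 0.008]
contact_force: [-0.4, 0.3, -0.1]
opening: 0.5
grip_force: 0.0
```

Request:
step_arm(
  slide=[
    [0, 0, 0],
    [0, 0, 0],
    [0, 0, 0],
    [0, 0, 0],
    [0, 0, 0],
  ],
  yaw=[0, 0, 0, 0, 0],
  jaw=1,
  squeeze=100,
)

```text
t: 5.3
tool_pos: [414.8, -76.9, 36.0]
eef_rot: [2.553, 1.828, 0.003]
contact_force: [-0.2, -2.1, 3.2]
opening: 0.172
grip_force: 98.0
```

Request:
step_arm(
  slide=[
    [0, 0, 0],
    [0, 0, 0],
    [0, 0, 0],
    [0, 0, -0.01],
    [0, 0, -0.02],
  ],
  yaw=[0, 0, 0, 0, 0],
)

```text
t: 5.72
tool_pos: [413.6, -76.6, 45.3]
eef_rot: [-2.554, -1.829, 0.0]
contact_force: [0.1, 0.4, -1.8]
opening: 0.169
grip_force: 97.6
```

```bash
python3 - <<'E'
from h import *
yw=.14; c,s=np.cos(yw),np.sin(yw)
print('jig pre-grip', 620-c*(85+7+16+110), 184-s*(85+7+16+110))
E
python3 go.py 404,153.5,70,.14
```

```text
jig pre-grip 404.1329128256451 153.57960100755645
now [413.6 -76.6  45.3] yaw 1.243 tilt -1.0 F [ 0.1  0.4 -1.8] open 0.169 grip 97.6 t 5.72
-> (404.0, 153.5, 70.0, 0.14) slide [ 0.43  -0.166 -0.049] yaw 0.351 dist 231.7
```

Request:
step_arm(
  slide=[
    [0.03, -0.012, -0.04],
    [0.07, -0.03, -0.08],
    [0.11, -0.042, -0.12],
    [0.16, -0.06, -0.15],
    [0.2, -0.08, -0.15],
  ],
  yaw=[0.03, 0.065, 0.1, 0.135, 0.17],
)

```text
t: 6.13
tool_pos: [410.1, 32.2, 122.8]
eef_rot: [2.948, 1.081, 0.009]
contact_force: [0.2, 0.2, -1.0]
opening: 0.165
grip_force: 97.8
```

```bash
python3 go.py 404,153.5,120,.14
```

```text
now [410.1  32.2 122.8] yaw 0.703 tilt -1.0 F [ 0.2  0.2 -1. ] open 0.165 grip 97.8 t 6.13
-> (404.0, 153.5, 120.0, 0.14) slide [ 0.148 -0.193  0.006] yaw 0.179 dist 121.5
```

Request:
step_arm(
  slide=[
    [0.03, -0.04, 0],
    [0.06, -0.08, 0],
    [0.09, -0.12, 0],
    [0.12, -0.16, 0],
    [0.148, -0.193, 0],
  ],
  yaw=[0.036, 0.072, 0.108, 0.144, 0.175],
)

```text
t: 6.55
tool_pos: [400.7, 153.7, 120.2]
eef_rot: [-3.132, -0.242, 0.001]
contact_force: [-0.0, -0.5, -1.8]
opening: 0.17
grip_force: 97.8
```

Request:
step_arm(
  slide=[
    [0, 0, 0.03],
    [0, 0, 0.06],
    [0, 0, 0.09],
    [0, 0, 0.09],
    [0, 0, 0.09],
  ],
  yaw=[0, 0, 0, 0, 0],
)

```text
t: 6.97
tool_pos: [400.7, 152.1, 74.7]
eef_rot: [3.131, 0.25, -0.003]
contact_force: [0.1, -0.0, -1.3]
opening: 0.168
grip_force: 97.9
```

```bash
cat > loc.py <<'E'
from fit import *
for n in ('scene','side'):
    c,P,T,K=snap(n); cv2.imwrite('pics/last_%s.png'%n,c[...,::-1])
    hsv=cv2.cvtColor(c,cv2.COLOR_RGB2HSV); h,s,v=[hsv[...,i].astype(int) for i in range(3)]
    rect((s<70)&(v>110),P,(10,60),n+' blade',(400,580,100,240))
    rect((h<25)&(s>90),P,(33,40),n+' panel',(500,720,60,300))
    rect((s<60)&(v>90),P,(70,130),n+' clamp arm',(560,680,60,140))
    rect(((h<8)|(h>172))&(s>90),P,(40,90),n+' clamp red',(540,720,-30,80))
    # per-row jig rails: dark, between z 20..35
    rect((v<70),P,(24,34),n+' rails',(500,720,100,280))
E
python3 loc.py; python3 go.py 404,153.5,60,.14
```

```text
scene blade 538 c [487.2 166.4] size [109.3  65.4] ang 8.5 -81.5 rad 0.148 z [35.2 38.4 41.9] mean [490.6 166.5  38.6]
scene panel 916 c [622.1 183.4] size [111.1 119.5] ang 8.7 -81.3 rad 0.152 z [33.2 34.5 36.8] mean [624.5 182.8  34.7]
scene clamp arm 82 c [610.1  94.7] size [18.8 15.6] ang 6.3 -83.7 rad 0.109 z [ 73.   98.1 113.5] mean [613.   94.   96.4]
scene clamp red 159 c [617.1  33.1] size [25.8 55.1] ang 5.3 -84.7 rad 0.093 z [59.5 65.9 69. ] mean [619.4  32.2  65.3]
scene rails 12 c [676.7 190.4] size [  4.6 104.3] ang 7.2 -82.8 rad 0.127 z [25.3 27.2 30.3] mean [675.8 198.   27.5]
side blade 720 c [486.7 167.2] size [104.2  66. ] ang 9.7 -80.3 rad 0.169 z [39.3 42.  45.2] mean [488.4 168.6  42.1]
side panel 1408 c [619.9 184.2] size [109.8 122.6] ang 7.9 -82.1 rad 0.139 z [34.3 36.8 39.1] mean [620.2 186.3  36.7]
side clamp arm 27 c [606.4  97.4] size [32.2 15.9] ang 26.0 -64.0 rad 0.454 z [ 70.6 112.4 117. ] mean [605.8  97.6 101.5]
side clamp red 107 c [613.5  34.1] size [23.1 52.8] ang 9.2 -80.8 rad 0.16 z [66.2 69.5 72.1] mean [613.5  33.8  69.3]
side rails 9 c [560.7 177.3] size [  3.1 102. ] ang 6.6 -83.4 rad 0.115 z [26.3 29.8 32.2] mean [562.2 164.3  29.8]
now [401.8 152.3  75.5] yaw 0.159 tilt -1.0 F [ 0.2  0.8 -2. ] open 0.171 grip 97.9 t 7.07
-> (404.0, 153.5, 60.0, 0.14) slide [ 0.005 -0.002  0.031] yaw 0.006 dist 15.7
```

```bash
python3 go.py 405,154.7,57.5,.135
```

```text
now [401.8 152.3  75.5] yaw 0.159 tilt -1.0 F [ 0.2  0.8 -2. ] open 0.171 grip 97.9 t 7.07
-> (405.0, 154.7, 57.5, 0.135) slide [ 0.007 -0.004  0.036] yaw 0.008 dist 18.5
```

Request:
step_arm(
  slide=[
    [0.003, -0.002, 0.018],
    [0.006, -0.004, 0.036],
    [0.006, -0.004, 0.036],
    [0.006, -0.004, 0.036],
    [0.006, -0.004, 0.036],
  ],
  yaw=[0.004, 0.007, 0.007, 0.007, 0.007],
)

```text
t: 7.48
tool_pos: [404.0, 154.7, 56.7]
eef_rot: [3.134, 0.215, -0.001]
contact_force: [-0.2, -0.0, -0.6]
opening: 0.171
grip_force: 97.8
```

```bash
python3 - <<'E'
from fit import *
for n in ('scene','side','wrist'):
    c,P,T,K=snap(n)
    hsv=cv2.cvtColor(c,cv2.COLOR_RGB2HSV); h,s,v=[hsv[...,i].astype(int) for i in range(3)]
    for nm,m,b in (('blade',(s<60)&(v>120)&(P[...,2]>12)&(P[...,2]<35),(455,548,130,210)),('panel',(h<25)&(s>90)&(P[...,2]>28)&(P[...,2]<45),(565,680,125,245))):
        q=P[m&(P[...,0]>b[0])&(P[...,0]<b[1])&(P[...,1]>b[2])&(P[...,1]<b[3])]
        if len(q)<50: continue
        d=q-q.mean(0); a=np.linalg.lstsq(np.c_[d[:,:2],np.ones(len(d))],d[:,2],rcond=None)[0]
        print(n,nm,len(q),q.mean(0).round(1),'slope',a[:2].round(3))
    if n=='wrist': cv2.imwrite('pics/w2.png',c[...,::-1])
E
python3 go.py 405,154.7,57.5,.135
```

```text
scene blade 460 [500.6 167.5  20.5] slope [-0.008 -0.007]
scene panel 1257 [624.  183.9  33.9] slope [ 0.002 -0.001]
side blade 613 [498.  169.3  23.6] slope [-0.003  0.007]
side panel 1387 [620.6 186.2  36.8] slope [0.001 0.001]
wrist blade 17127 [489.2 166.   23.6] slope [-0.002 -0.   ]
now [404.2 154.8  57. ] yaw 0.137 tilt -1.0 F [-0.9 -0.2 -1.8] open 0.163 grip 97.8 t 7.63
-> (405.0, 154.7, 57.5, 0.135) slide [ 0.001  0.    -0.001] yaw 0.001 dist 0.9
```

View pics/w2.png

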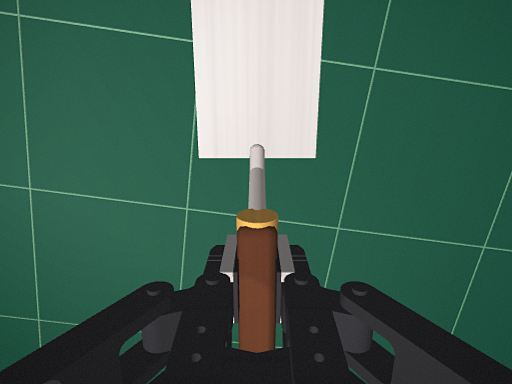

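The blade is level and the neck's foot sits about 7 mm inside its rear edge, near (257,148), so I'll keep the blade centre 20 mm behind the panel's centre. Insert.

Request:
step_arm(
  slide=[
    [0.03, 0, 0],
    [0.06, 0, 0],
    [0.09, 0, 0],
    [0.12, 0, 0],
    [0.14, 0, 0],
  ],
  yaw=[0, 0, 0, 0, 0],
)

```text
t: 8.05
tool_pos: [475.2, 164.6, 57.2]
eef_rot: [-3.134, -0.215, -0.003]
contact_force: [0.1, 0.6, -1.1]
opening: 0.173
grip_force: 97.9
```

Request:
step_arm(
  slide=[
    [0.02, 0, 0],
    [0.04, 0, 0],
    [0.055, 0, 0],
    [0.065, 0, 0],
    [0.07, 0, 0],
  ],
  yaw=[0, 0, 0, 0, 0],
)

```text
t: 8.47
tool_pos: [508.7, 169.2, 56.8]
eef_rot: [-3.134, -0.215, -0.0]
contact_force: [-0.5, -0.2, -2.7]
opening: 0.17
grip_force: 97.9
```

```bash
cat > view.py <<'E'
from fit import *
import sys
ims=[]
for n in ('scene','side'):
    c,P,T,K=snap(n)
    hsv=cv2.cvtColor(c,cv2.COLOR_RGB2HSV); h,s,v=[hsv[...,i].astype(int) for i in range(3)]
    zl=tuple(map(float,sys.argv[1:3])); b=tuple(map(float,sys.argv[3:7]))
    rect((h<20)&(s>90),P,zl,n+' panel',b)
    m=(P[...,0]>b[0])&(P[...,0]<b[1])&(P[...,1]>b[2])&(P[...,1]<b[3])
    r,q=np.where(m); ims.append(cv2.resize(c[max(r.min()-30,0):r.max()+30,max(q.min()-30,0):q.max()+30,::-1],(400,400)))
cv2.imwrite('pics/%s.png'%sys.argv[7],np.hstack(ims))
E
python3 view.py 32 41 500 720 60 300 v1;python3 go.py 510,169,57.5,.135
```

```text
scene panel 1140 c [621.  183.4] size [114.4 120.7] ang 8.9 -81.1 rad 0.155 z [32.3 34.1 36.7] mean [623.7 182.5  34.2]
side panel 1444 c [619.5 184.3] size [110.8 122.2] ang 7.3 -82.7 rad 0.128 z [34.3 36.8 39.3] mean [619.7 186.4  36.8]
now [508.2 169.1  56.7] yaw 0.137 tilt -1.0 F [ 0.3 -0.  -1.3] open 0.167 grip 97.9 t 8.57
-> (510.0, 169.0, 57.5, 0.135) slide [ 0.003  0.001 -0.002] yaw 0.001 dist 1.9
```

View pics/v1.png

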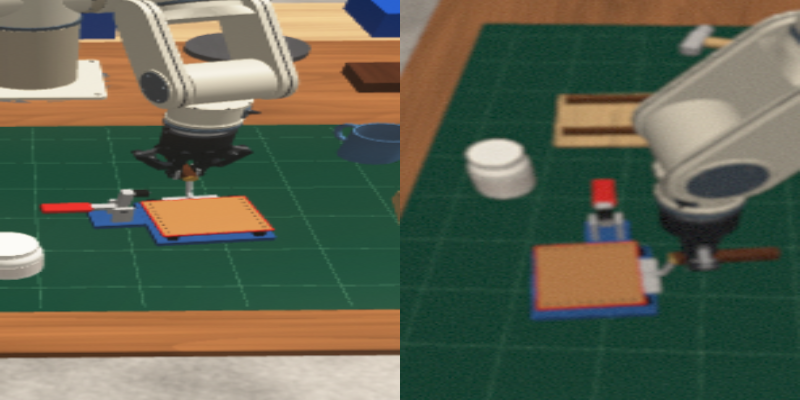

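The blade is under the panel, with about 17 mm of it showing at (650,275). The panel hasn't moved and the clamp is open. Lift slowly.

Request:
step_arm(
  slide=[
    [0, 0, -0.01],
    [0, 0, -0.02],
    [0, 0, -0.03],
    [0, 0, -0.042],
    [0, 0, -0.055],
  ],
  yaw=[0, 0, 0, 0, 0],
)

```text
t: 8.98
tool_pos: [507.8, 169.0, 85.0]
eef_rot: [3.134, 0.215, -0.001]
contact_force: [0.4, -0.1, -3.3]
opening: 0.172
grip_force: 97.7
```

Request:
step_arm(
  slide=[
    [0, 0, -0.015],
    [0, 0, -0.035],
    [0, 0, -0.055],
    [0, 0, -0.075],
    [0, 0, -0.095],
  ],
  yaw=[0, 0, 0, 0, 0],
)

```text
t: 9.4
tool_pos: [508.3, 169.2, 133.1]
eef_rot: [-3.134, -0.215, -0.001]
contact_force: [0.3, 0.1, -2.5]
opening: 0.173
grip_force: 97.7
```

Request:
step_arm(
  slide=[
    [0, 0, -0.02],
    [0, 0, -0.04],
    [0, 0, -0.06],
    [0, 0, -0.075],
    [0, 0, -0.08],
  ],
  yaw=[0, 0, 0, 0, 0],
)

```text
t: 9.82
tool_pos: [508.9, 169.3, 173.4]
eef_rot: [-3.134, -0.215, -0.003]
contact_force: [0.3, 0.6, -3.3]
opening: 0.171
grip_force: 97.7
```

```bash
python3 view.py 110 175 480 740 60 300 v2;python3 go.py 510,169,57.5,.135 440,-20,170,.1 440,-218,170,.06
```

```text
scene panel 1488 c [619.4 183.3] size [119.9 120.5] ang 8.3 -81.7 rad 0.145 z [139.9 142.3 144.7] mean [625.6 184.2 142.3]
side panel 1684 c [623.6 169.3] size [109.6 151.2] ang 7.8 -82.2 rad 0.136 z [142.8 145.  147.4] mean [622.1 186.9 145. ]
now [508.5 169.2 172.4] yaw 0.137 tilt -1.0 F [-0.2  0.6 -2.6] open 0.165 grip 97.7 t 9.92
-> (510.0, 169.0, 57.5, 0.135) slide [0.003 0.001 0.23 ] yaw 0.001 dist 115.0
-> (440.0, -20.0, 170.0, 0.1) slide [-0.19   0.356 -0.225] yaw 0.011 dist 230.8
-> (440.0, -218.0, 170.0, 0.06) slide [-0.04   0.394 -0.   ] yaw 0.013 dist 198.0
```

Request:
step_arm(
  slide=[
    [-0.004, 0.008, 0],
    [-0.013, 0.026, 0],
    [-0.026, 0.054, 0],
    [-0.043, 0.09, 0],
    [-0.06, 0.128, 0],
  ],
  yaw=[0, 0, 0, 0, 0],
)

```text
t: 10.33
tool_pos: [486.1, 100.4, 171.1]
eef_rot: [3.134, 0.216, -0.003]
contact_force: [0.0, -0.0, -2.9]
opening: 0.169
grip_force: 97.7
```

Request:
step_arm(
  slide=[
    [-0.018, 0.038, 0],
    [-0.036, 0.076, 0],
    [-0.054, 0.114, 0],
    [-0.07, 0.152, 0],
    [-0.085, 0.19, 0],
  ],
  yaw=[0, 0, 0, 0, 0],
)

```text
t: 10.75
tool_pos: [456.6, 0.2, 171.2]
eef_rot: [3.134, 0.215, -0.003]
contact_force: [0.9, -0.0, -2.9]
opening: 0.166
grip_force: 97.6
```

```bash
python3 go.py 500,-215,172,.065
```

```text
now [4.566e+02 2.000e-01 1.712e+02] yaw 0.137 tilt -1.0 F [ 0.9 -0.  -2.9] open 0.166 grip 97.6 t 10.75
-> (500.0, -215.0, 172.0, 0.065) slide [ 0.027  0.438 -0.002] yaw 0.023 dist 219.5
```

Request:
step_arm(
  slide=[
    [0.002, 0.038, 0],
    [0.004, 0.076, 0],
    [0.007, 0.114, 0],
    [0.009, 0.152, 0],
    [0.012, 0.19, 0],
  ],
  yaw=[0.003, 0.006, 0.009, 0.012, 0.015],
)

```text
t: 11.17
tool_pos: [475.9, -93.0, 171.2]
eef_rot: [-3.138, -0.14, 0.002]
contact_force: [-0.2, -0.7, -2.9]
opening: 0.172
grip_force: 97.6
```

Request:
step_arm(
  slide=[
    [0.002, 0.036, 0],
    [0.004, 0.072, 0],
    [0.007, 0.108, 0],
    [0.009, 0.14, 0],
    [0.01, 0.166, 0],
  ],
  yaw=[0.002, 0.004, 0.006, 0.008, 0.008],
)

```text
t: 11.58
tool_pos: [488.6, -175.4, 171.2]
eef_rot: [-3.14, -0.1, 0.002]
contact_force: [0.3, 0.2, -2.8]
opening: 0.17
grip_force: 97.7
```

Request:
step_arm(
  slide=[
    [0, 0.022, 0],
    [0, 0.037, 0],
    [0, 0.046, 0],
    [0, 0.05, 0],
    [0, 0.05, 0],
  ],
  yaw=[0, 0, 0, 0, 0],
)

```text
t: 12.0
tool_pos: [490.9, -198.8, 171.7]
eef_rot: [-3.14, -0.102, 0.0]
contact_force: [0.0, -0.7, -2.2]
opening: 0.17
grip_force: 97.7
```

```bash
python3 view.py 110 175 480 740 -330 -80 v3;python3 go.py 500,-215,172,.065
```

```text
scene panel 1496 c [ 603.3 -192.4] size [119.3 120.4] ang 4.0 -86.0 rad 0.069 z [137.9 140.7 143.1] mean [ 609.1 -191.5  140.6]
side panel 864 c [ 603.1 -190.9] size [110.2 123.7] ang 4.7 -85.3 rad 0.082 z [140.4 143.1 145.5] mean [ 603.4 -186.7  143. ]
now [ 490.9 -198.3  171.7] yaw 0.065 tilt -1.0 F [-0.2  0.  -2.2] open 0.173 grip 97.6 t 12.1
-> (500.0, -215.0, 172.0, 0.065) slide [ 0.016  0.035 -0.001] yaw 0.0 dist 19.1
```

Request:
step_arm(
  slide=[
    [0.006, 0.006, 0.01],
    [0.018, 0.016, 0.03],
    [0.03, 0.026, 0.05],
    [0.039, 0.034, 0.07],
    [0.042, 0.036, 0.09],
  ],
  yaw=[0, 0, 0, 0, 0],
)

```text
t: 12.52
tool_pos: [514.3, -216.0, 125.4]
eef_rot: [3.14, 0.102, 0.0]
contact_force: [-0.1, 0.9, -3.3]
opening: 0.173
grip_force: 97.7
```

Request:
step_arm(
  slide=[
    [0, 0, 0.02],
    [0, 0, 0.04],
    [0, 0, 0.055],
    [0, 0, 0.07],
    [0, 0, 0.08],
  ],
  yaw=[0, 0, 0, 0, 0],
)

```text
t: 12.93
tool_pos: [512.7, -215.1, 85.7]
eef_rot: [-3.139, -0.102, 0.002]
contact_force: [-0.4, 0.2, -2.8]
opening: 0.172
grip_force: 97.7
```

```bash
python3 view.py 50 90 480 740 -330 -80 v4;python3 go.py 512.9,-215,72,.065
```

```text
scene panel 1405 c [ 625.9 -208.5] size [118.5 120.1] ang 3.6 -86.4 rad 0.062 z [51.7 54.7 57.5] mean [ 630.  -208.7   54.7]
side panel 782 c [ 625.3 -207.8] size [108.4 129.1] ang 3.1 -86.9 rad 0.054 z [53.4 56.5 59.1] mean [ 624.6 -204.2   56.4]
now [ 512.6 -215.1   85.9] yaw 0.065 tilt -1.0 F [ 0.9  0.7 -1.8] open 0.171 grip 97.6 t 13.03
-> (512.9, -215.0, 72.0, 0.065) slide [ 0.001 -0.     0.028] yaw -0.0 dist 13.9
```

View pics/v4.png

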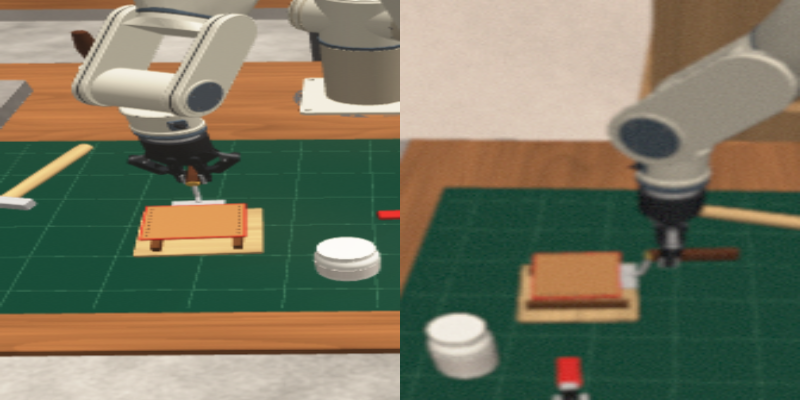

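The panel hovers centred and square over the bars, at (193,222) and (577,278). Lower it gently.

Request:
step_arm(
  slide=[
    [0, 0, 0.01],
    [0, 0, 0.019],
    [0, 0, 0.026],
    [0, 0, 0.031],
    [0, 0, 0.034],
  ],
  yaw=[0, 0, 0, 0, 0],
)

```text
t: 13.45
tool_pos: [513.1, -215.3, 69.5]
eef_rot: [-3.14, -0.102, 0.0]
contact_force: [-0.3, 0.5, -3.0]
opening: 0.168
grip_force: 97.7
```

Request:
step_arm(
  slide=[
    [0, 0, 0.003],
    [0, 0, 0.006],
    [0, 0, 0.009],
    [0, 0, 0.012],
    [0, 0, 0.015],
  ],
  yaw=[0, 0, 0, 0, 0],
)

```text
t: 13.87
tool_pos: [513.5, -215.5, 62.4]
eef_rot: [3.14, 0.102, 0.001]
contact_force: [0.5, 0.6, -1.5]
opening: 0.17
grip_force: 97.7
```

Request:
step_arm(
  slide=[
    [0, 0, 0.003],
    [0, 0, 0.006],
    [0, 0, 0.009],
    [0, 0, 0.01],
    [0, 0, 0.01],
  ],
  yaw=[0, 0, 0, 0, 0],
)

```text
t: 14.28
tool_pos: [513.2, -215.3, 57.2]
eef_rot: [-3.14, -0.102, 0.0]
contact_force: [-0.6, -0.8, -1.0]
opening: 0.171
grip_force: 97.7
```

```bash
python3 view.py 29 45 480 740 -330 -80 v5;python3 go.py 382.9,-223.5,56,.065
```

```text
scene panel 1366 c [ 631.3 -209.3] size [122.1 119.3] ang 3.9 -86.1 rad 0.069 z [30.5 33.2 36.1] mean [ 631.2 -208.7   33.2]
side panel 783 c [ 624.7 -208.4] size [127.9 124. ] ang 2.8 -87.2 rad 0.049 z [32.1 35.3 38.2] mean [ 625.7 -204.8   35.4]
now [ 513.2 -215.4   57.3] yaw 0.065 tilt -1.0 F [-0.  -0.3 -2.1] open 0.166 grip 97.7 t 14.38
-> (382.9, -223.5, 56.0, 0.065) slide [-0.261 -0.001  0.003] yaw -0.0 dist 130.6
```

Request:
step_arm(
  slide=[
    [-0.015, 0, 0],
    [-0.04, 0, 0],
    [-0.07, 0, 0],
    [-0.1, 0, 0],
    [-0.13, 0, 0],
  ],
  yaw=[0, 0, 0, 0, 0],
)

```text
t: 14.8
tool_pos: [446.3, -219.3, 57.3]
eef_rot: [-3.14, -0.102, 0.001]
contact_force: [-0.2, 0.2, -1.4]
opening: 0.173
grip_force: 97.8
```

Request:
step_arm(
  slide=[
    [-0.03, 0, 0],
    [-0.06, 0, 0],
    [-0.09, 0, 0],
    [-0.12, 0, 0],
    [-0.145, 0, 0],
  ],
  yaw=[0, 0, 0, 0, 0],
)

```text
t: 15.22
tool_pos: [373.6, -223.8, 57.4]
eef_rot: [-3.139, -0.101, 0.002]
contact_force: [-0.1, 0.3, -1.3]
opening: 0.172
grip_force: 97.8
```

Request:
step_arm(
  slide=[
    [0, 0, 0.01],
    [0, 0, 0.02],
    [0, 0, 0.03],
    [0, 0, 0.035],
    [0, 0, 0.038],
  ],
  yaw=[0, 0, 0, 0, 0],
)

```text
t: 15.63
tool_pos: [376.4, -224.2, 37.7]
eef_rot: [-3.14, -0.103, 0.0]
contact_force: [-0.1, -0.0, -2.0]
opening: 0.17
grip_force: 97.9
```

```bash
python3 view.py 29 45 545 740 -330 -80 v6;python3 go.py 382.9,-223.5,36,.065
```

```text
scene panel 1374 c [ 628.6 -209.3] size [130.5 118.8] ang 4.2 -85.8 rad 0.074 z [30.2 33.1 35.8] mean [ 631.3 -208.9   33.1]
side panel 792 c [ 624.8 -208.3] size [128.1 123.9] ang 3.0 -87.0 rad 0.052 z [32.3 35.4 38.3] mean [ 624.9 -204.9   35.3]
now [ 376.2 -224.1   37.9] yaw 0.065 tilt -1.0 F [ 0.2  0.1 -1.3] open 0.166 grip 97.9 t 15.73
-> (382.9, -223.5, 36.0, 0.065) slide [ 0.013 -0.     0.004] yaw 0.0 dist 7.0
```

View pics/v6.png

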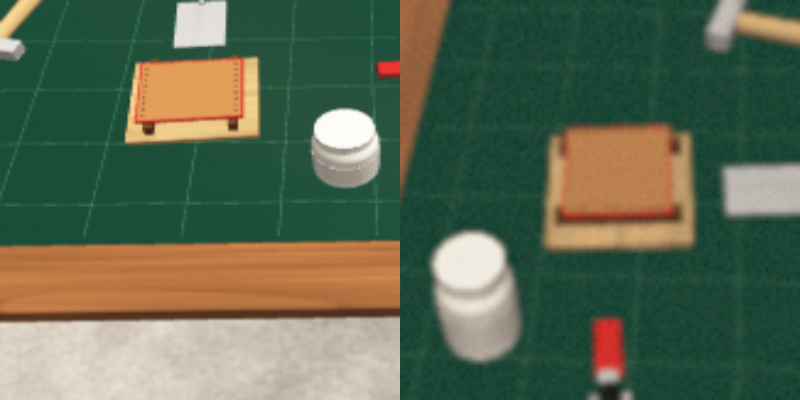

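The panel lies centred on the bars and the blade is clear of the rack at (200,25). Set the spatula down, open the jaws and retreat.

Request:
step_arm(
  slide=[
    [0, 0, 0.002],
    [0, 0, 0.004],
    [0, 0, 0.004],
    [0, 0, 0.004],
    [0, 0, 0.004],
  ],
  yaw=[0, 0, 0, 0, 0],
)

```text
t: 16.15
tool_pos: [376.1, -224.3, 36.4]
eef_rot: [3.14, 0.102, 0.0]
contact_force: [0.1, 0.1, -0.7]
opening: 0.17
grip_force: 97.9
```

Request:
step_arm(
  slide=[
    [0, 0, 0],
    [0, 0, 0],
    [0, 0, 0],
    [0, 0, 0],
    [0, 0, 0],
  ],
  yaw=[0, 0, 0, 0, 0],
  jaw=0,
  squeeze=20,
)

```text
t: 16.57
tool_pos: [376.1, -224.3, 36.4]
eef_rot: [3.14, 0.102, 0.0]
contact_force: [-0.6, -0.2, -0.2]
opening: 0.497
grip_force: 0.0
```

Request:
step_arm(
  slide=[
    [0, 0, -0.01],
    [0, 0, -0.05],
    [0, 0, -0.12],
    [0, 0, -0.2],
    [0, 0, -0.25],
  ],
  yaw=[0, 0, 0, 0, 0],
)

```text
t: 16.98
tool_pos: [376.5, -224.6, 164.4]
eef_rot: [3.139, 0.102, 0.003]
contact_force: [0.8, 0.1, 0.2]
opening: 0.499
grip_force: 0.0
```

Request:
step_arm(
  slide=[
    [0, 0.04, 0],
    [0, 0.1, 0],
    [0, 0.16, 0],
    [0, 0.2, 0],
    [0, 0.2, 0],
  ],
  yaw=[0, 0, 0, 0, 0],
)

```text
t: 17.4
tool_pos: [383.4, -327.7, 162.2]
eef_rot: [3.137, 0.099, 0.004]
contact_force: [0.4, 1.0, 0.3]
opening: 0.504
grip_force: 0.0
```

```bash
python3 go.py; python3 - <<'E'
from fit import *
for n in ('scene','side'):
    c,P,T,K=snap(n); hsv=cv2.cvtColor(c,cv2.COLOR_RGB2HSV); h,s,v=[hsv[...,i].astype(int) for i in range(3)]
    rect((s<70)&(v>110),P,(-4,9),n+' blade',(425,540,-270,-170))
    rect((h<22)&(s>90)&(v<140),P,(45,75),n+' handle',(260,420,-270,-170))
    rect((h<20)&(s>110),P,(31,45),n+' panel',(550,740,-330,-80))
    rect(((h<8)|(h>172))&(s>90),P,(40,90),n+' clamp red',(540,720,-30,80))
    cv2.imwrite('pics/end_%s.png'%n,c[...,::-1])
E
```

```text
now [ 383.4 -327.7  162.2] yaw 0.063 tilt -1.0 F [0.4 1.  0.3] open 0.504 grip 0.0 t 17.4
scene blade 446 c [ 470.8 -218.4] size [94.4 63.2] ang 5.0 -85.0 rad 0.088 z [-2.5  0.6  3.3] mean [ 472.5 -217.7    0.5]
scene handle 128 c [ 350.9 -224.6] size [107.8  15.6] ang 3.3 -86.7 rad 0.058 z [51.5 63.2 66.5] mean [ 352.9 -223.4   61.8]
scene panel 1230 c [ 630.8 -208.9] size [117.3 118.5] ang 4.1 -85.9 rad 0.072 z [31.4 33.5 36.1] mean [ 631.3 -208.9   33.6]
scene clamp red 160 c [618.3  32.9] size [26.9 54.8] ang 6.8 -83.2 rad 0.12 z [59.2 66.1 69.2] mean [619.6  32.2  65.5]
side blade 349 c [ 471.4 -217.5] size [92.1 71.1] ang 2.4 -87.6 rad 0.041 z [-0.5  2.7  5.5] mean [ 470.8 -216.3    2.6]
side handle 191 c [ 347.1 -222.6] size [106.6  18.6] ang 5.4 -84.6 rad 0.094 z [50.2 63.1 67.9] mean [ 346.6 -219.9   61.1]
side panel 773 c [ 625.6 -208.4] size [125.2 124.4] ang 4.6 -85.4 rad 0.081 z [32.5 35.4 38.4] mean [ 625.2 -204.9   35.4]
side clamp red 106 c [613.8  32.2] size [23.1 52.1] ang 9.2 -80.8 rad 0.161 z [65.  69.1 72.2] mean [613.6  33.6  68.9]
```

View pics/end_side.png

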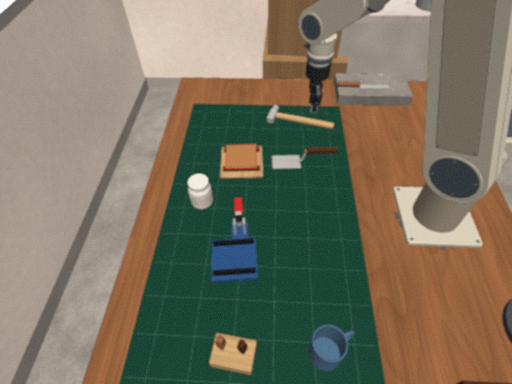

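The panel is on the rack at (242,157), the spatula lies flat at (290,160) and the clamp is open at (239,210). The bystanders are where they were and the arm is clear of everything. Handing in.

```bash
python3 -c "
from cell import manip
print(manip.hand_in())"
```

```text
the job is handed in; nothing more can be done
None
```

The job is handed in (no verdict was returned): in the last pictures the panel lies centred and square on the two cork bars, the spatula flat on the bench clear of the rack, the clamp fully open, and the other things where they were.

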